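# Brush out the battery test well and load it

## Task

Clean the clear battery test well with the bottle brush: three full strokes, each from the sprung contact at the bottom up until the bristles come out at the mouth. Stand the brush back in its grey cup, then lower the battery stick gently into the well, without dropping it, so that it rests on the contact and presses it down. Leave the things round about where they are.

Things in the scene. Friction and masses are not known exactly. Their poses are not given: they have to be found in the camera images.
- well: battery test well, fixed to the bench: a clear plastic tube (outside 48 mm, bore 41 mm) upright on an aluminium foot 76 x 76 x 12 mm, with a black flared mouth ring (outside 57 mm, inside 51 mm). The rim is 92 mm above the bench. Origin: underside of the foot, on the tube's axis; z up. Two binding posts (24 mm high) stand on the foot on its +x side
- well_floor (a point): centre of the well's inner floor, 12 mm above the bench; z up
- well_mouth (a point): centre of the well's rim, 80 mm above its floor; z up
- well_contact (a joint): sprung brass contact disc (22 mm across) in the well's floor: 0 = up, its face 8 mm above the floor; 0.006 = pressed fully down, face 2 mm above the floor. About 2 N press it down
- stand: brush stand, fixed to the bench: squat grey cup 62 mm high on an 82 mm round foot, bore 53 mm. Origin: underside, on its axis. The brush stands in it
- stand_floor (a point): centre of the cup's inner floor, 12 mm above the bench, 50 mm below the cup's rim; z up
- brush: bottle brush, 168 mm long, standing in the grey cup with its wooden grip up. Origin: its foot (lower tip); z along the brush towards the grip. Bristle head 48 mm across with tapered ends, from 8 to 50 mm above the foot, springy (it gives when it enters the 41 mm bore); thin wire from 50 to 94 mm; round wooden grip, 18 mm across, from 108 to 168 mm
- brush_tip (a point): the brush's foot (lower tip), same as its origin
- brush_grip (a point): middle of the brush's wooden grip, on its axis, 140 mm above the foot: the place to grasp it from above
- stick: battery stick: two large round cells end to end in white wrap, 33 mm in diameter, 123 mm long with a small steel button on top, about 0.28 kg, standing upright on the bench. Origin: centre of its lower end; z towards the button. Standing in the well it sticks out about 45 mm above the rim
- flux_bottle: bystander: small yellow bottle with a nozzle, 40 x 112 mm; leave it alone. Origin: its underside
- tip_cleaner: bystander: black round pot, 60 mm across and 48 mm high; leave it alone. Origin: its underside
- solder_station: black soldering station, fixed, between the well and the brush and stick: about 110 mm wide (y), 185 mm deep (x), its housing up to 137 mm high; carry things over it. Origin: its underside, near its middle
Not all that is in view belongs to the job. There is more than one size of the stick; the job needs the smaller. What is shaped like the stand but orange is not meant.

How it is judged:
By the outcome, as a careful person would: the job done as asked, in the order asked, and still so for the second after the job is handed in, with the robot touching nothing.
It also fails if it takes over 61 s, if anything falls off the work surface, if the arm or the gripper's body presses on something with over 40 N, if the wrist force passes 120 N, or if a joint passes its speed limit or range.

## Robot

A 6-joint arm with a two-finger parallel gripper is mounted at the origin on a cart in front of the work surface, level with it; the furniture and walls round the work are solid. World frame = base frame: x ahead of the robot, y to its left, z up, the work surface at z = 0. Lengths are in m, angles in rad, forces in N, time in s.
With the tool pointing down it reaches from about 0.425 to 0.925 m from the base axis. Payload 12.5 kg.
Tool frame: the origin (TCP) lies between the finger pads; the fingertips stand 19 mm ahead of it and the grasp point (between the pads) is the TCP; z points along the fingers, y is the line along which they close (so a half turn about z gives the same grasp; the last joint's range is limited). The gripper opens to 85 mm and grips with 20 to 120 N. Pads are 22 mm wide; open, the fingers measure 114 mm over their backs; the gripper's body (76 mm by 85 mm) begins 54 mm behind the grasp point. The pads swing forward as they close: fully open they stand 13 mm farther back than shut.
Start: joints at [-1.335, 0.491, 1.559, -0, 1.092, -0.106], TCP at [0.21, -0.589, 0.25] pointing down, gripper open.
Joint ranges: [-3.1, 3.1], [-0.84, 2.19], [0.05, 2.79], [-1.13, 4.28], [0.06, 2.93], [-2.69, 2.69]. Speed limits (rad/s): [2.22, 2.22, 2.79, 3.14, 3.14, 3.14].

## Interface

Orientations are given as a rotation vector (axis times angle).
In Python, from bench import robot gives the robot as it stands. The module is installed in compiled form; this text tells all that it offers. Calls block until the motion is done:
- robot.goto(position, orientation): joint-space move of the TCP to a pose.
- robot.movel(position, feed=0.15, ori=None): straight line of the TCP; ori=None keeps the orientation; feed is the mean speed in m/s.
- robot.movej(angles): joint-space move.
- robot.move_gripper(opening): finger opening in m; the grip force is fixed at half the most; returns when the fingers have stopped.
- robot.pause(seconds).
- robot.solve_ik(position, orientation): joint angles nearest the present ones, or None.
- robot.observe(): the state.
- robot.grab_frame(name): name is "scene" or "top" or "wrist"; returns (picture, depth): 420x560x3 uint8, red, green, blue; 420x560 float32, m along the optical axis (not along the pixel's ray), 0 where there is no reading.
- robot.camera_info(name): a dict with "camera_matrix" (3x3 intrinsics, pixels), "R" (3x3) and "t" (3): a world point X has camera coordinates R X + t. Camera axes: x right, y down, z forward; pixel columns grow to the right and rows downward; lengths in m; the calibration is good to about 2 mm. A picture is of the moment at which its call begins: read the wrist's pose just before it. camera_info takes no time and is no camera call; for the wrist camera it gives the pose at the moment of the call.
A pose or a line that the arm cannot do raises robot.PlanningError and nothing moves.
- robot.hand_in(): hands the job in; it is judged then, once.
The state is a dict: "time_s": time; "joints": joint angles; "qd": joint speeds; "joint_efforts": joint torques, N m; "tool_pos": TCP position; "tool_rot": TCP orientation; "ft_force": force on the tool from outside, world axes, zero at the start; "torque": the same for the moment, N m; "grip_width": finger opening in m; "grasp_force": force on a finger pad.
Only numpy, scipy, OpenCV 4.12 (cv2) and the standard library are available. Lean on these libraries where they do the work, as an engineer would, in place of code of your own. Each camera call takes 0.05 s, during which the arm holds its last target. There are 200 camera calls.

## Working session

There is one attempt and no reset: what is moved stays moved. The work goes in short steps, each a Python script; the robot and the scene stay as the last script left them, time stands still between calls to the robot, and variables do not carry over. Pictures are saved under pics/ and viewed, at most 10 in all, crops included, and the job is handed in when it is done.

```bash
mkdir -p pics
python3 - <<'E'
from bench import robot
import cv2,numpy as np
for n in ("scene","top"):
    im,d=robot.grab_frame(n); c=robot.camera_info(n)
    np.savez(n+".npz",im=im,d=d,K=c["camera_matrix"],R=c["R"],t=c["t"])
    cv2.imwrite(f"pics/{n}0.png",im[:,:,::-1])
    print(n,c["camera_matrix"],(-c["R"].T@c["t"]).round(3),c["R"].round(3))
o=robot.observe();print(o["time_s"],o["tool_rot"],o["ft_force"])
E
```

```text
scene [[500.35884959   0.         281.75218909]
 [  0.         500.35884959 210.17070993]
 [  0.           0.           1.        ]] [ 0.294 -0.918  0.853] [[ 0.889 -0.458  0.002]
 [-0.317 -0.618 -0.719]
 [ 0.331  0.639 -0.695]]
top [[422.68004739   0.         278.75991206]
 [  0.         422.68004739 205.55876629]
 [  0.           0.           1.        ]] [ 0.565 -0.238  1.106] [[ 0.024 -1.    -0.009]
 [-0.998 -0.024 -0.064]
 [ 0.064  0.011 -0.998]]
0.1 [-3.09481945e+00 -5.34090194e-01  8.76352922e-05] [ 0.73127574 -0.25969289 -0.09711812]
```

View pics/scene0.png

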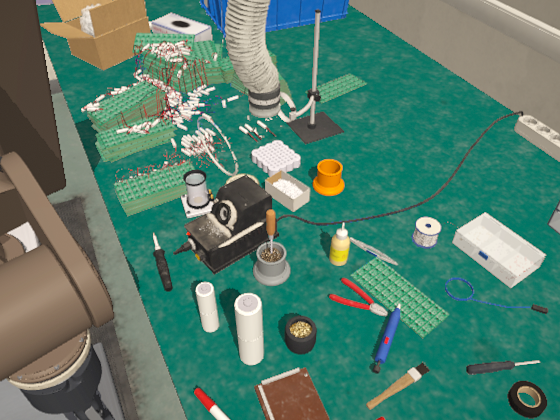

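View pics/top0.png

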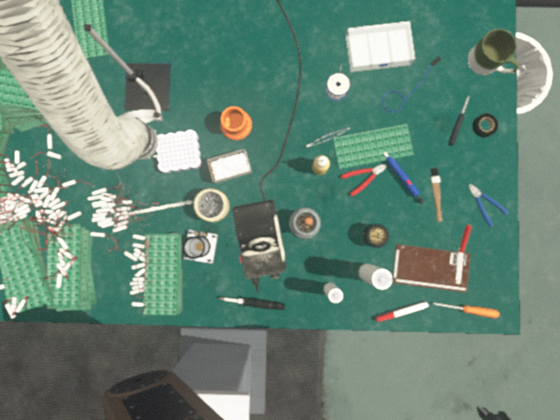

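The scene view shows the well at (196,188), the cup with the brush at (271,262) with its grip at (270,222), the small stick at (207,306) and the larger one at (249,328). In the top view the well is at (200,246), the brush at (305,222) and the small stick at (334,293). There is also an unidentified ring at (211,206) beside the well.

```bash
cat > h.py <<'E'
import numpy as np
def cloud(n):
    f=np.load(n+".npz"); d=f["d"]; v,u=np.indices(d.shape)
    p=np.stack([u*d,v*d,d],-1)@np.linalg.inv(f["K"]).T
    X=(p-f["t"])@f["R"]; X[d==0]=np.nan
    return X,f["im"]
def circ(P):
    A=np.c_[2*P[:,:2],np.ones(len(P))]; s=np.linalg.lstsq(A,(P[:,:2]**2).sum(1),rcond=None)[0]
    return s[:2],np.sqrt(s[2]+s[:2]@s[:2])
E
python3 - <<'E'
from h import *
import cv2
C={n:cloud(n) for n in("scene","top")}
for n,px in (("scene",dict(well=(196,176),brush=(270,214),stick=(207,287),big=(249,300),lamp=(215,140))),("top",dict(well=(200,246),brush=(305,222),stick=(334,293),big=(377,276),lamp=(211,206),lamprim=(196,206),st=(262,240)))):
    for k,(u,v) in px.items(): print(n,k,C[n][0][v,u].round(3))
X,_=C["top"];S,_=C["scene"]
allp=np.concatenate([X.reshape(-1,3),S.reshape(-1,3)])
# height map via both clouds
for n,(Y,im) in C.items():
    print(n)
    for k,c,r,z0,z1 in (("well rim",X[246,200],.06,.08,.11),("grip",X[222,305],.05,.12,.25),("cup",X[222,305],.06,.05,.075),("stick",X[293,334],.045,.1,.14),("stick side",X[293,334],.045,.02,.1),("big",X[276,377],.05,.1,.25)):
        P=Y.reshape(-1,3);P=P[np.isfinite(P[:,0])]
        P=P[(np.hypot(*(P[:,:2]-c[:2]).T)<r)&(P[:,2]>z0)&(P[:,2]<z1)]
        if len(P)>5: print(k,len(P),"med",np.median(P,0).round(4),"min",P.min(0).round(3),"max",P.max(0).round(3),"circ",circ(P))
im=C["top"][1];sc=C["scene"][1]
a=cv2.resize(im[170:310,165:365],(800,560),interpolation=cv2.INTER_CUBIC)
b=cv2.resize(sc[130:350,150:390],(654,600),interpolation=cv2.INTER_CUBIC)
cv2.imwrite("pics/c1.png",a[:,:,::-1]);cv2.imwrite("pics/c2.png",b[:,:,::-1])
E
```

```text
scene well [ 0.534 -0.005  0.077]
scene brush [ 0.589 -0.299  0.181]
scene stick [ 0.43  -0.361  0.12 ]
scene big [ 0.472 -0.456  0.171]
scene lamp [ 0.663  0.213 -0.001]
top well [ 0.525 -0.027  0.018]
top brush [ 0.589 -0.286  0.178]
top stick [ 0.429 -0.359  0.121]
top big [ 0.475 -0.447  0.167]
top lamp [ 0.629 -0.051  0.014]
top lamprim [ 0.626 -0.018  0.046]
top st [ 0.547 -0.191  0.13 ]
scene
well rim 212 med [ 0.5249 -0.013   0.087 ] min [ 0.497 -0.053  0.08 ] max [0.551 0.005 0.095] circ (array([ 0.52427594, -0.023964  ]), np.float64(0.024502503981640545))
grip 214 med [ 0.5887 -0.2989  0.159 ] min [ 0.582 -0.304  0.123] max [ 0.6   -0.285  0.182] circ (array([ 0.59061876, -0.29486948]), np.float64(0.00680007018422125))
cup 494 med [ 0.5892 -0.2949  0.0593] min [ 0.561 -0.325  0.05 ] max [ 0.621 -0.227  0.073] circ (array([ 0.58982265, -0.29070975]), np.float64(0.02489307434259111))
stick 309 med [ 0.4215 -0.3674  0.1191] min [ 0.407 -0.378  0.1  ] max [ 0.439 -0.346  0.125] circ (array([ 0.42243147, -0.36362817]), np.float64(0.012480460798723968))
stick side 433 med [ 0.419
[... 628 characters left out ...]
t64(0.006938116232619153))
cup 257 med [ 0.5893 -0.2892  0.0599] min [ 0.563 -0.325  0.05 ] max [ 0.622 -0.263  0.067] circ (array([ 0.5927451, -0.2943166]), np.float64(0.024376821516371286))
stick 175 med [ 0.4248 -0.3602  0.1198] min [ 0.408 -0.376  0.1  ] max [ 0.44  -0.346  0.126] circ (array([ 0.42422111, -0.36100271]), np.float64(0.011950812472746401))
stick side 69 med [ 0.4357 -0.3503  0.0627] min [ 0.417 -0.369  0.021] max [ 0.44  -0.345  0.1  ] circ (array([ 0.42382893, -0.36150918]), np.float64(0.015873798992967834))
big 442 med [ 0.4708 -0.4515  0.1646] min [ 0.446 -0.48   0.101] max [ 0.491 -0.435  0.173] circ (array([ 0.46974771, -0.45485535]), np.float64(0.017204915487068925))
```

View pics/c1.png

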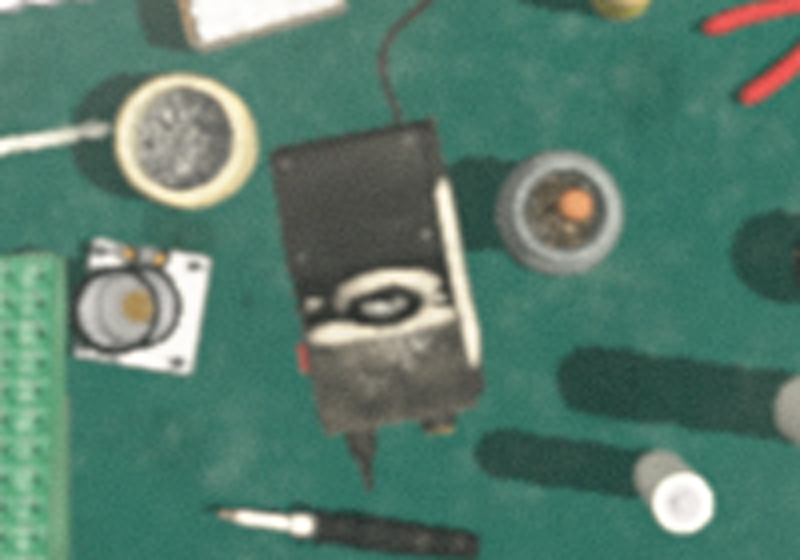

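View pics/c2.png

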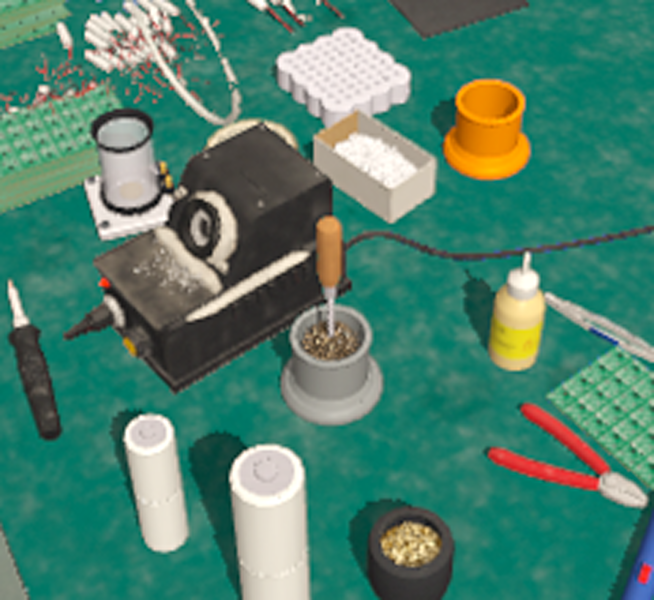

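```bash
cat >> h.py <<'E'
def ori(deg):  # tool down, closing line at angle deg in the xy plane
    a=np.radians((deg+90)/2); return np.pi*np.array([np.cos(a),np.sin(a),0])
def snap(robot,tag,n="wrist"):
    import cv2
    c=robot.camera_info(n); im,d=robot.grab_frame(n)
    np.savez(tag+".npz",im=im,d=d,K=c["camera_matrix"],R=c["R"],t=c["t"]); cv2.imwrite(f"pics/{tag}.png",im[:,:,::-1])
def near(X,c,r,z0,z1):
    P=X.reshape(-1,3);P=P[np.isfinite(P[:,0])]
    return P[(np.hypot(P[:,0]-c[0],P[:,1]-c[1])<r)&(P[:,2]>z0)&(P[:,2]<z1)]
E
python3 - <<'E'
from bench import robot
from h import *
for d in (0,180,26,206):
    for p in ((.591,-.293,.32),(.591,-.293,.152),(.525,-.024,.34),(.525,-.024,.16),(.423,-.3615,.105),(.423,-.3615,.3)):
        q=robot.solve_ik(p,ori(d)); print(d,p,None if q is None else np.round(q,2))
robot.goto((.585,-.30,.33),ori(0))
snap(robot,"w1")
o=robot.observe();print(o["time_s"],o["tool_pos"])
X,_=cloud("w1")
for k,c,r,z0,z1 in (("grip top",(.591,-.293),.03,.17,.2),("grip",(.591,-.293),.03,.12,.2),("wire",(.591,-.293),.03,.07,.11),("cup rim",(.591,-.293),.045,.055,.07),("foot",(.591,-.293),.06,.002,.03)):
    P=near(X,c,r,z0,z1)
    if len(P)>5: print(k,len(P),np.median(P,0).round(4),P.min(0).round(4),P.max(0).round(4),circ(P))
E
```

```text
0 (0.591, -0.293, 0.32) [-0.56  0.49  1.37 -0.    1.28 -0.56]
0 (0.591, -0.293, 0.152) [-0.56  0.64  1.56 -0.    0.94 -0.56]
0 (0.525, -0.024, 0.34) [-0.17  0.26  1.67 -0.    1.21 -0.17]
0 (0.525, -0.024, 0.16) [-0.17  0.47  1.9  -0.    0.77 -0.17]
0 (0.423, -0.3615, 0.105) [-0.83  0.59  1.87 -0.    0.69 -0.83]
0 (0.423, -0.3615, 0.3) [-0.83  0.34  1.66 -0.    1.13 -0.83]
180 (0.591, -0.293, 0.32) [-0.56  0.49  1.37  0.    1.28  2.58]
180 (0.591, -0.293, 0.152) [-0.56  0.64  1.56  0.    0.94  2.58]
180 (0.525, -0.024, 0.34) None
180 (0.525, -0.024, 0.16) None
180 (0.423, -0.3615, 0.105) [-0.83  0.59  1.87  0.    0.69  2.32]
180 (0.423, -0.3615, 0.3) [-0.83  0.34  1.66  0.    1.13  2.32]
26 (0.591, -0.293, 0.32) [-0.56  0.49  1.37 -0.    1.28 -1.01]
26 (0.591, -0.293, 0.152) [-0.56  0.64  1.56 -0.    0.94 -1.01]
26 (0.525, -0.024, 0.34) [-0.17  0.26  1.67 -0.    1.21 -0.63]
26 (0.525, -0.024, 0.16) [-0.17  0.47  1.9  -0.    0.77 -0.63]
26 (0.423, -0.3615, 0.105) [-0.83  0.59  1.87 -0.    0.69 -1.28]
26 (0.423, -0.3615, 0.3) [-0.83  0.34  1.66  0.    1.13 -1.28]
206 (0.591, -0.293, 0.3
[... 495 characters left out ...]
] (array([ 0.59228341, -0.29221099]), np.float64(0.006463782453394771))
grip 456 [ 0.5917 -0.2892  0.1784] [ 0.5834 -0.3015  0.1274] [ 0.6013 -0.2842  0.1817] (array([ 0.59220755, -0.29180146]), np.float64(0.006791939142403069))
wire 18 [ 0.5924 -0.2919  0.0819] [ 0.5905 -0.2931  0.0711] [ 0.5945 -0.2913  0.0951] (array([ 0.59251206, -0.29352583]), np.float64(0.0020150710029914693))
cup rim 894 [ 0.5909 -0.2894  0.0615] [ 0.5615 -0.3225  0.055 ] [ 0.6232 -0.2631  0.0664] (array([ 0.59232514, -0.29256572]), np.float64(0.02279453743517601))
foot 837 [ 0.5902 -0.2713  0.0114] [ 0.5445 -0.3448  0.002 ] [ 0.6468 -0.2424  0.0298] (array([ 0.5926717 , -0.29428812]), np.float64(0.03550844389911743))
```

View pics/w1.png

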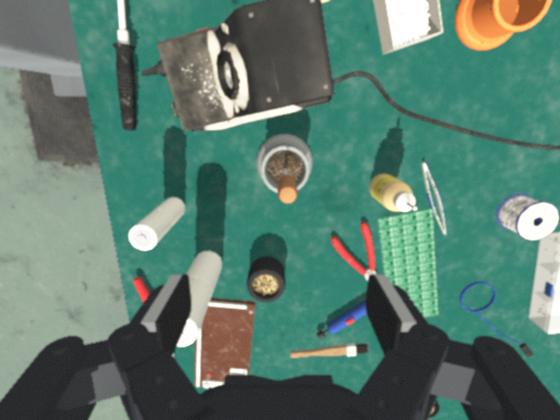

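The wrist view agrees with the first two: the brush is upright with its grip top at pixel (288,190), which puts the axis at (0.592,-0.2925). Next I grasp it, then measure the well rim from the wrist camera on the way over.

Run:
```python
from bench import robot
from h import *
x,y=.5923,-.2925
robot.goto((x,y,.235),ori(0))
robot.movel((x,y,.152),.12)
robot.move_gripper(.005)
o=robot.observe();print(o["time_s"],o["grip_width"],o["grasp_force"],o["tool_pos"],o["ft_force"])
robot.movel((x,y,.34),.2)
robot.goto((.535,-.13,.345),ori(0))
snap(robot,"w2")
o=robot.observe();print(o["time_s"],o["grip_width"],o["tool_pos"],o["ft_force"])
X,_=cloud("w2")
for z0,z1 in((.088,.097),(.082,.1)):
    P=near(X,(.525,-.024),.04,z0,z1);print(len(P),P.min(0).round(4),P.max(0).round(4),circ(P), np.median(P[:,2]))
P=near(X,(.525,-.024),.06,.006,.014);print(len(P),np.median(P,0).round(4))
```

```text
3.8417 0.01714589559739324 58.477219787891954 [ 0.59251502 -0.29256696  0.15228455] [0.4822513  0.47119681 2.68309967]
5.7083 0.01734970428079924 [ 0.53538619 -0.13059294  0.34461826] [-0.52177365 -0.28199539 -0.69845677]
608 [ 0.4977 -0.0519  0.088 ] [0.5522 0.0037 0.0943] (array([ 0.52529803, -0.02409279]), np.float64(0.025753162567009404)) 0.09126547805539588
1022 [ 0.4977 -0.0519  0.082 ] [0.5522 0.0037 0.0943] (array([ 0.52531352, -0.02411754]), np.float64(0.02432521063165449)) 0.08936737597570962
1459 [ 0.5272 -0.032   0.0119]
```

View pics/w2.png

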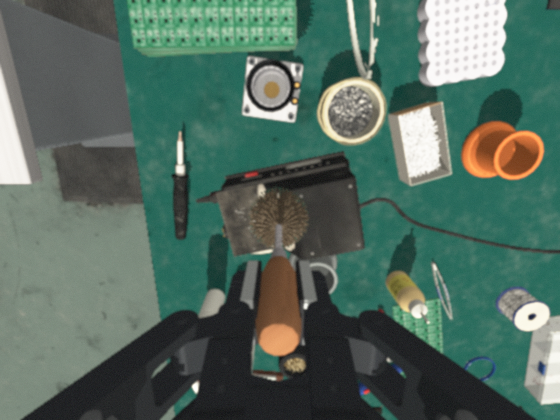

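The wrist view shows the brush held straight and the well at (270,85), clear of obstructions. I'll check the brush head's offset from the tool axis, then make the first descent while watching the force.

```bash
python3 - <<'E'
from bench import robot
from h import *
X,_=cloud("w2"); tc=np.array([.53539,-.13059])
P=near(X,tc,.05,.195,.265);print("head-tcp",((P.min(0)+P.max(0))/2)[:2]-tc,P.min(0),P.max(0))
P=near(X,tc,.02,.34,.4);print("grip-tcp",((P.min(0)+P.max(0))/2)[:2]-tc,P[:,2].max())
w=np.array([.5252,-.0241])
robot.goto((*w,.34),ori(0)); 
robot.movel((*w,.245),.2)
for z in (.215,.185,.170,.160,.157):
    robot.movel((*w,z),.08); o=robot.observe();print(o["time_s"],np.round(o["tool_pos"],4),np.round(o["ft_force"],2),round(o["grip_width"],4))
snap(robot,"s1","scene")
E
python3 -c "
import cv2;i=cv2.imread('pics/s1.png')[90:250,120:320];cv2.imwrite('pics/s1c.png',cv2.resize(i,(750,600),interpolation=cv2.INTER_CUBIC))"
```

```text
head-tcp [-2.93414327e-04 -2.11218995e-05] [ 0.51114066 -0.1540762   0.21104351] [ 0.55905251 -0.10714604  0.26472992]
grip-tcp [-6.32378249e-05  2.95424199e-03] 0.3999916615240543
7.3667 [ 0.5254 -0.0241  0.2154] [ 0.16  0.87 -0.23] 0.0172
7.8917 [ 0.5253 -0.0241  0.185 ] [-0.68  0.65 -2.39] 0.0172
8.225 [ 0.5251 -0.0241  0.1699] [-0.16  0.89 -2.24] 0.0174
8.5 [ 0.5251 -0.0241  0.1599] [ 0.16  0.1  -1.78] 0.0173
8.75 [ 0.5254 -0.0241  0.1571] [ 1.07  0.17 -0.45] 0.0172
```

View pics/s1c.png

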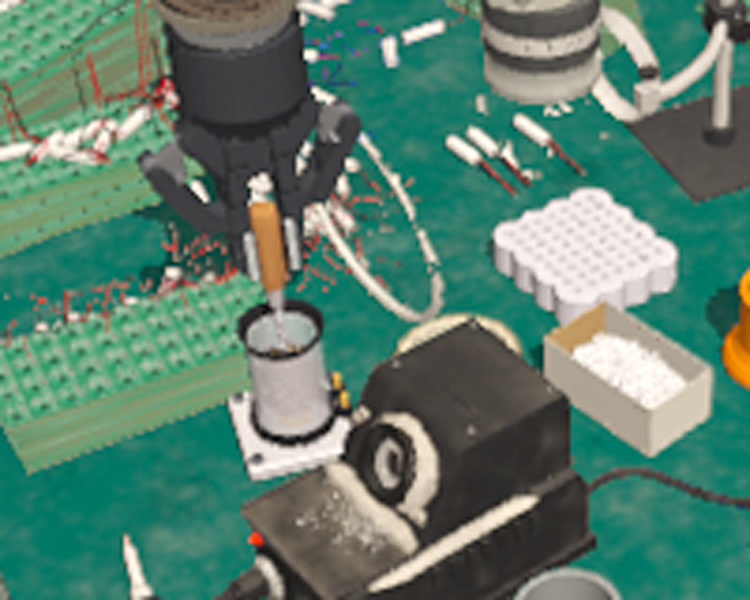

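The brush is in the well and seated near the bottom, with the wire at crop (285,330). I'll go down in small steps until the force shows the contact, then do the strokes.

```bash
cat >> h.py <<'E'
def fz(robot,n=6):
    f=[]
    for _ in range(n): robot.pause(.03); f.append(robot.observe()["ft_force"])
    return np.mean(f,0).round(2)
E
python3 - <<'E'
from bench import robot
from h import *
w=(.5252,-.0241)
print(.157,fz(robot))
zb=.157
for z in (.1555,.1545,.1535):
    robot.movel((*w,z),.05); f=fz(robot); o=robot.observe(); print(z,f,o["tool_pos"][2],o["time_s"]); zb=z
    if f[2]>4: break
E
```

```text
0.157 [ 0.95  0.24 -0.56]
0.1555 [ 1.27 -0.11 -0.32] 0.15547502782829978 9.45
0.1545 [1.28 0.53 0.34] 0.15449564600722748 9.9
0.1535 [0.23 0.64 7.61] 0.15406628605713865 10.35
```

The hard stop comes at 0.154, so the contact is fully pressed there and the heights agree. Now the three strokes and the return to the cup.

Run:
```python
from bench import robot
from h import *
w=(.5252,-.0241)
for i in range(3):
    robot.movel((*w,.242),.12); o=robot.observe(); print("up",o["time_s"],o["tool_pos"][2],o["ft_force"].round(1) if hasattr(o["ft_force"],"round") else o["ft_force"])
    if i<2:
        robot.movel((*w,.1548),.12); print("bottom",fz(robot,3),robot.observe()["tool_pos"][2])
robot.movel((*w,.345),.25)
c=(.5923,-.2925)
robot.goto((*c,.345),ori(0)); snap(robot,"w3")
robot.movel((*c,.215),.2)
for z in (.17,.156,.1535): robot.movel((*c,z),.08); print(z,fz(robot,3),robot.observe()["tool_pos"])
print(robot.observe()["time_s"])
X,_=cloud("w3")
P=near(X,c,.05,.195,.265);print("head",P.min(0),P.max(0))
```

```text
up 11.2417 0.24125666310350768 [-1.5  0.7 -1.2]
bottom [-0.83  0.63 -0.49] 0.1546427358368498
up 13.0917 0.24144072581624737 [ 0.1 -0.4 -1. ]
bottom [-1.31  0.56  0.12] 0.15463105118031267
up 14.9417 0.24143209195491608 [-0.1  1.  -0.5]
0.17 [ 0.1  -0.04 -0.95] [ 0.59251768 -0.29260544  0.17053026]
0.156 [ 0.07 -0.2  -0.87] [ 0.59233652 -0.2925398   0.15595615]
0.1535 [ 0.2  -0.04 -0.74] [ 0.59232959 -0.29251753  0.15356636]
19.0083
head [ 0.56817658 -0.31540557  0.21277594] [ 0.61604694 -0.26805568  0.2645154 ]
```

Run:
```python
from bench import robot
from h import *
c=(.5923,-.2925)
robot.movel((*c,.1523),.04); print(fz(robot,3))
robot.move_gripper(.06); robot.movel((*c,.26),.15)
robot.goto((.44,-.40,.31),ori(26)); snap(robot,"w4")
X,_=cloud("w4"); s=(.4235,-.3615)
for z0,z1 in((.115,.122),(.03,.11),(.119,.13)):
    P=near(X,s,.03,z0,z1)
    if len(P)>5: print("stick",len(P),P.min(0).round(4),P.max(0).round(4),circ(P))
P=near(X,c,.02,.17,.2); print("grip",len(P),(P.min(0).round(4),P.max(0).round(4)) if len(P) else "")
print(robot.observe()["time_s"])
```

```text
[ 0.41 -0.28 -0.46]
stick 740 [ 0.4079 -0.3779  0.1153] [ 0.44   -0.3457  0.122 ] (array([ 0.42365347, -0.36169708]), np.float64(0.012019726186466751))
stick 116 [ 0.4077 -0.3648  0.031 ] [ 0.4321 -0.3455  0.1097] (array([ 0.42386292, -0.36194201]), np.float64(0.016204688900621995))
stick 742 [ 0.408  -0.3772  0.119 ] [ 0.4389 -0.3464  0.1249] (array([ 0.42357663, -0.36167965]), np.float64(0.010994697463493549))
grip 486 (array([ 0.5817, -0.3027,  0.17  ]), array([ 0.5995, -0.2843,  0.1812]))
21.55
```

View pics/w4.png

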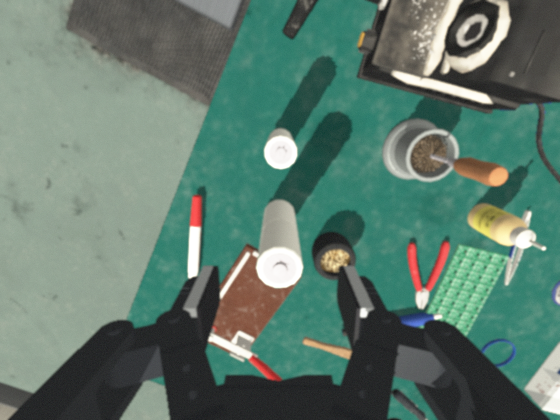

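The brush stands upright in the grey cup at (430,160), and the small stick is at (280,150), clear of the larger one. Now I grasp the stick and bring it over the well.

Run:
```python
from bench import robot
from h import *
s=(.4238,-.3618)
robot.goto((*s,.2),ori(26)); robot.movel((*s,.107),.12); robot.move_gripper(.028)
o=robot.observe();print(o["grip_width"],o["grasp_force"],o["tool_pos"])
robot.movel((*s,.3),.2); print(fz(robot,3))
robot.goto((.535,-.13,.32),ori(26)); snap(robot,"w5")
tc=np.array(robot.observe()["tool_pos"])
X,_=cloud("w5")
P=near(X,tc,.03,.22,.30);print("side-tcp",len(P),circ(P)[0]-tc[:2],circ(P)[1])
for a in (.21,.23,.25,.27):
    P=near(X,tc,.03,a,a+.02)
    if len(P)>10: print(a,len(P),P.min(0)[:2]-tc[:2],P.max(0)[:2]-tc[:2],circ(P)[0]-tc[:2])
P=near(X,(.5252,-.0241),.04,.088,.097); print("well",len(P),circ(P))
w=(.5252,-.0241)
robot.goto((*w,.27),ori(26)); robot.movel((*w,.213),.15)
print(robot.observe()["time_s"])
```

```text
0.03175950650342618 59.45900586666539 [ 0.42413867 -0.36205674  0.10794731]
[-0.17  0.03 -3.14]
side-tcp 2149 [-0.00046353  0.00051438] 0.01617729557521421
0.21 233 [-0.01664672 -0.00353901] [0.01215673 0.01730181] [-0.00036959  0.00053598]
0.23 382 [-0.01666372 -0.00368585] [0.0119899  0.01710916] [-0.00039946  0.00049269]
0.25 503 [-0.0167373  -0.00374704] [0.0120452  0.01723627] [-0.00043622  0.00049655]
0.27 677 [-0.01667054 -0.00351576] [0.01183129 0.01726578] [-0.00049638  0.0005391 ]
well 701 (array([ 0.52537117, -0.02386363]), np.float64(0.025768318964349227))
26.7333
```

View pics/w5.png

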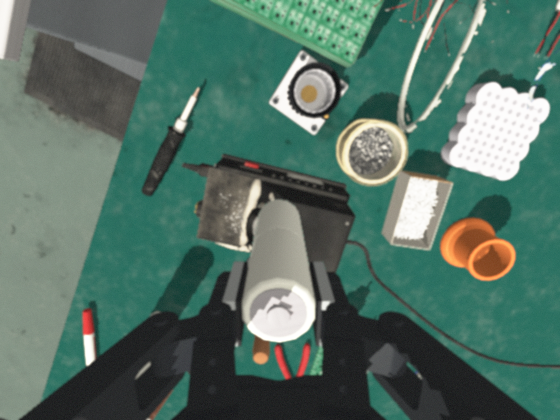

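The wrist view shows the stick held upright, within 0.5 mm of the tool axis, and the well mouth clear at (315,88). Lowering slowly with force steps.

Run:
```python
from bench import robot
from h import *
w=(.5256,-.0245)
for z in (.18,.15,.135): robot.movel((*w,z),.07); print(z,fz(robot,2))
for z in (.129,.127,.125,.1235,.1225,.1218,.1212,.1206,.12):
    robot.movel((*w,z),.03); f=fz(robot,4); print(z,f,robot.observe()["tool_pos"][2].round(4))
    if f[2]>-.3 or abs(f[:2]).max()>8: break
print(robot.observe()["time_s"])
```

```text
0.18 [-0.37  0.28 -2.51]
0.15 [-0.7   0.34 -2.97]
0.135 [ 0.69 -0.28 -2.91]
0.129 [ 0.27  0.18 -2.9 ] 0.1291
0.127 [-0.    0.02 -2.84] 0.127
0.125 [ 0.21 -0.2  -2.29] 0.125
0.1235 [ 0.41 -0.05 -1.19] 0.1235
0.1225 [ 0.73 -0.18 -1.5 ] 0.1225
0.1218 [0.02 0.23 2.17] 0.1219
30.9
```

The load has transferred at 0.1219 and the stick is seated with the contact fully down. Release, retreat and check.

Run:
```python
from bench import robot
from h import *
import cv2
w=(.5256,-.0245)
robot.move_gripper(.055); robot.movel((*w,.25),.12)
robot.goto((.50,-.15,.36),ori(0)); robot.pause(.3)
snap(robot,"s2","scene"); snap(robot,"w6")
X,_=cloud("w6")
P=near(X,w,.02,.11,.2);print(P.min(0),P.max(0),np.median(P[:,2]))
P=near(X,(.5923,-.2925),.03,.13,.2);print(len(P))
o=robot.observe();print(o["time_s"])
i=cv2.imread("pics/s2.png")[90:390,100:420];cv2.imwrite("pics/s2c.png",cv2.resize(i,(640,600),interpolation=cv2.INTER_CUBIC))
```

```text
[ 0.5090419  -0.0412197   0.11010122] [ 0.5411217  -0.00894982  0.13834056] 0.13418619228825834
0
33.5917
```

View pics/s2c.png

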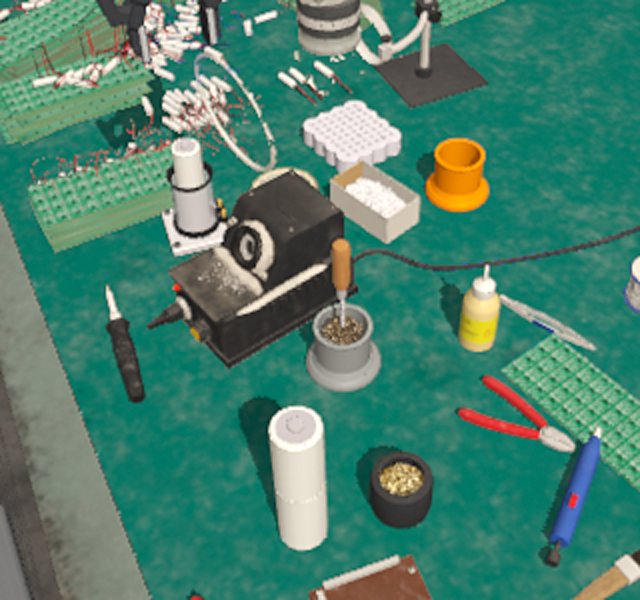

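The stick stands in the well at (190,190) with its top about 0.137 m above the bench. The brush stands in the grey cup at (342,330), and the bystanders have not moved.

```bash
python3 -c "
from bench import robot
print(robot.hand_in())"
```

```text
the job is handed in; nothing more can be done
None
```

The job is handed in at about 34 s of the 61 s allowed: three full brush strokes done, the brush back in its grey cup, and the small battery stick resting in the well with the contact pressed down.

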